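# Hold the sample cell in the oil tester's light beam

### The job

Take the zero reading of the frying-oil tester: first slide its lamp shutter fully open by the upright tab, then grip the tall empty glass cell by its two wide frosted faces only (never touch its narrow clear windows) and lift it out of the stand. Hold it upright and still in the air midway between lamp and sensor, clear of the tester, so that the beam passes squarely through both clear windows 25 mm above the cell's foot. Finish while still holding it there, and leave the short cells and everything else where they are.

Things in the scene. Friction and masses are not known exactly. Their poses are not given: they have to be found in the camera images.
- cell_centre (a point): centre (half-way up) of the tall glass cell, an open-topped upright box 28 mm across (its x) x 42 mm long (its y) x 90 mm tall (its z, up), 60 to 130 g. The two wide faces (40 mm wide, 28 mm apart, facing its +x and -x) are white, frosted and ribbed: grip only these, fingers closing along its x. The two narrow faces (facing +y and -y) are the clear windows, 1 mm proud of the frosted walls' ends.
- cell_window (a point): the point on the tall cell's axis, 25 mm above its foot (20 mm below cell_centre), midway between the clear windows, that has to lie on the beam
- cell: the same tall cell; origin at the centre of its underside, axes as above. It stands in one of the stand's three pockets, its foot 8 mm above the worktop, its lower 22 mm in the pocket with 1 mm play all round.
- stand: wooden stand, fixed, 60 mm (its x) x 184 mm (its y) x 30 mm high, origin at the centre of its underside, three pockets along its y, 60 mm apart, 22 mm deep; the tall and two short cells stand in them in any order, wide faces to the stand's +x and -x. Behind it a wall cabinet hangs from 0.48 m above the worktop up, beyond x = 0.55 m, from y = -0.32 to 0.32: keep the wrist clear of it
- short_a_centre (a point): centre of one short cell, same make and section as the tall one but 60 mm tall; leave alone
- short_b_centre (a point): centre of the other short cell, 60 mm tall; leave alone
- tester: tester, fixed to the worktop: grey deck 90 mm (its x) x 172 mm (its y) x 12 mm; on it two white housings, tops 100 mm above the worktop, the lamp at the +y end (black tab on top) and the sensor at the -y end, with a 94 mm gap between them, open above, front and back; the shutter and its rails take 6 mm of it on the lamp side. Origin at the centre of its underside, z up.
- beam (a point): middle of the light path, midway between lamp and sensor, 75 mm above the worktop; axes as the tester's. The beam runs along the tester's y axis; the cell's y axis must lie along it (either way round).
- shutter (a joint): steel shutter plate in front of the lamp, slides 30 mm along the tester's -x direction: 0 shut, 0.030 m fully open (stop); starts nearly shut, about 1.5 to 3 N of friction, stays where it is left
- shutter_tab (a point): middle of the shutter's upright black tab on top of the lamp housing, 10 mm thick along the tester's x (the sliding direction), 26 mm wide along its y, 26 mm tall, reaching from 101 to 127 mm above the worktop (this point is 115 mm above the worktop); it moves with the shutter
- oats_jar: low glass clip jar, 94 x 90 x 69 mm, bystander, origin at the centre of its underside
- bowl: round salt bowl, 110 mm wide, 51 mm high, bystander, origin at the centre of its underside
- cap: black burner cap lying on the worktop, 68 mm round, 8 mm thick, bystander

How it is judged:
On the way, in this order (a step that is already met when the one before it is completed fails the run):
1. the shutter is slid fully open (value of joint shutter above 0.026 m), for 0.2 s.
2. the tall cell is gripped and clear of the stand (height (world z) of cell above 0.04 m and contact force between the fingers and cell above 1 N), for 0.2 s.
At the end, for the whole second after the job is handed in: Shutter open 25 mm or more; tall cell held still by the fingers, upright within 0.12 rad, foot over 30 mm up, touching neither tester nor stand; its window point within 8 mm (sideways) and 12 mm (height, along) of the beam's middle, windows square to the beam within 0.14 rad; short cells in place (value of joint shutter above 0.025 m and x of cell_window in the frame of beam between -0.008 and 0.008 m and y of cell_window in the frame of beam between -0.012 and 0.012 m and z of cell_window in the frame of beam between -0.012 and 0.012 m and angle between the y axis of cell and the y axis of tester, either way round below 0.14 rad and angle between cell's own z axis and vertical below 0.12 rad and height (world z) of cell above 0.03 m and contact force between the fingers and cell above 1 N and contact force between cell and tester below 0.1 N and contact force between cell and stand below 0.1 N and linear speed of cell below 0.02 m/s and distance of each of short_a_centre, short_b_centre from where it was at the start of the episode below 0.02 m); the arm keeps its last pose, push and grip.
It fails at once if the robot touches a clear window of the tall cell (contact force between any of the arm, the fingers and cell_c2 above 0.5 N or contact force between any of the arm, the fingers and cell_c3 above 0.5 N).
It fails at once if the cell knocks against the tester (contact force between cell and tester above 2 N).
It fails at once if a short cell is taken out or pushed about (distance of any of short_a_centre, short_b_centre from where it was at the start of the episode above 0.02 m).
It fails at once if a bystander is disturbed (distance of any of oats_jar, bowl, cap from where it was at the start of the episode above 0.03 m).
It also fails if it takes over 45 s, if anything falls off the work surface, if the arm or the gripper's body presses on something with over 40 N, if the wrist force passes 120 N, or if a joint passes its speed limit or range.

### The arm

A 6-joint arm with a two-finger parallel gripper is mounted at the origin on a cart in front of the work surface, level with it; the furniture and walls round the work are solid. World frame = base frame: x ahead of the robot, y to its left, z up, the work surface at z = 0. Lengths are in m, angles in rad, forces in N, time in s.
With the tool pointing down it reaches from about 0.25 to 0.775 m from the base axis. Payload 4 kg.
Tool frame: the origin (TCP) lies midway between the tips of the shut fingers; the grasp point (between the pads) lies 19 mm behind it (robot.tcp_to_grasp is the distance from the TCP to the grasp point, in m); z points along the fingers, y is the line along which they close (so a half turn about z gives the same grasp; the last joint's range is limited). The gripper opens to 94 mm and grips with 3 to 60 N. Pads are 16 mm wide; open, the fingers measure 119 mm over their backs; the gripper's body (75 mm by 177 mm) begins 78 mm behind the grasp point.
Start: joints at [-1.233, 0.087, 1.371, -0, 1.684, -0.103], TCP at [0.235, -0.497, 0.206] pointing down, gripper open.
Joint ranges: [-3.1, 3.1], [-0.76, 2.03], [0.27, 2.55], [-1.08, 4.22], [0.17, 2.65], [-2.57, 2.57]. Speed limits (rad/s): [2.79, 2.79, 3.14, 3.14, 3.14, 3.14].

### API

Orientations are given as [roll, pitch, yaw] about the fixed x, y, z axes, in that order (R = Rz(yaw) Ry(pitch) Rx(roll)).
In Python, from bench import robot, viewer gives the robot as it stands. The module is installed in compiled form; this text tells all that it offers.
- The arm moves only by the shell command python3 -m handwheel 'ROWS' [OPENING]. ROWS is JSON, a list of rows, each a list of 6 numbers: the shift along the tool's x, y, z in units of 0.2 m (1.0 is 0.2 m), then the turn, a rotation vector about the tool's x, y, z in units of 30 degrees (1.0 is 30 degrees). In form: [[x, y, z, wx, wy, wz], ...]. A call has 1 to 10 rows; each row is the pose to reach, as a shift and turn from the pose commanded when the call began, along the tool's axes at that moment; what a row does not reach only later rows make up. A row lasts 1/12 s, in which the tool goes at most 41.7 mm and 7.16 degrees, less where a joint would pass 70% of its speed; a pose out of reach is approached as far as the arm can. A call with a number of a shift or a turn outside -1 to 1 is refused whole. A call with a gripper value outside its range is refused whole. OPENING is the gripper's target within -1 to 1 (shut at 1, half-way at 0, fully open at -1), set as the call begins (- or left out, the last holds). The fingers move at their own pace and stop on an object; the grip force is fixed at half the most. Time passes only in rows, so rows that repeat a pose let the fingers close. It gives the time, the measured TCP pose, the force, the opening and the grip force at its end, in the units of the state.
- robot.get_obs(): the state, without advancing time (a new reading comes with each control period).
- viewer.snapshot(name): name is "side" or "top"; returns the picture (420x560x3 uint8, red, green, blue); there is no depth.
- viewer.calibration(name): a dict with "fx", "fy", "cx", "cy" (pixels), "R" (3x3) and "t" (3): a world point X has camera coordinates R X + t. Camera axes: x right, y down, z forward; pixel columns grow to the right and rows downward; lengths in m; the calibration is good to about 2 mm. A picture is of the moment at which its call begins. calibration takes no time and is no camera call.
- robot.close_job(): hands the job in; it is judged then, once.
The state is a dict: "time": time; "joint_positions": joint angles; "qvel": joint speeds; "joint_torque": joint torques, N m; "tool_pos": TCP position; "ee_rot": TCP orientation; "wrist_force": force on the tool from outside, world axes, zero at the start; "wrist_torque": the same for the moment, N m; "width": finger opening in m; "finger_force": force on a finger pad.
Only numpy, scipy, OpenCV 4.12 (cv2) and the standard library are available. Lean on these libraries where they do the work, as an engineer would, in place of code of your own. Each camera call takes 0.05 s, during which the arm holds its last target. There are 200 camera calls.

## Working session

There is one attempt and no reset: what is moved stays moved. The work goes in short steps, Python scripts to look and compute and a shell command to move; the robot and the scene stay as the last step left them, time stands still between calls to the robot, and variables do not carry over. Pictures are saved under pics/ and viewed, at most 10 in all, crops included, and the job is handed in when it is done.

```bash
mkdir -p pics; python3 - <<'E'
from bench import robot, viewer
import cv2, numpy as np
np.set_printoptions(precision=4,suppress=True)
for n in("top","side"):
    im=viewer.snapshot(n); cv2.imwrite(f"pics/{n}0.png",im[:,:,::-1])
    c=viewer.calibration(n); print(n,c["fx"],c["cx"],c["cy"],-np.array(c["R"]).T@np.array(c["t"]));print(np.array(c["R"]))
o=robot.get_obs(); print(o["time"],o["tool_pos"],o["ee_rot"],o["width"],o["wrist_force"])
E
```

```text
top 524.7268460676472 275.14488280536625 213.07785071423265 [ 0.3908 -0.0135  1.1292]
[[-0.0173 -0.9995 -0.027 ]
 [-0.992   0.0205 -0.1249]
 [ 0.1254  0.0247 -0.9918]]
side 544.0724985545385 265.47355508186865 210.44172050015132 [0.0819 0.9154 0.4959]
[[-0.9131 -0.4078 -0.0066]
 [-0.1484  0.3473 -0.9259]
 [ 0.3799 -0.8445 -0.3776]]
0.1 [ 0.2345 -0.497   0.2044] [-3.1396 -0.0002  0.4408] 0.09406865201613668 [-0.5632  0.2826 -0.2096]
```

View pics/top0.png

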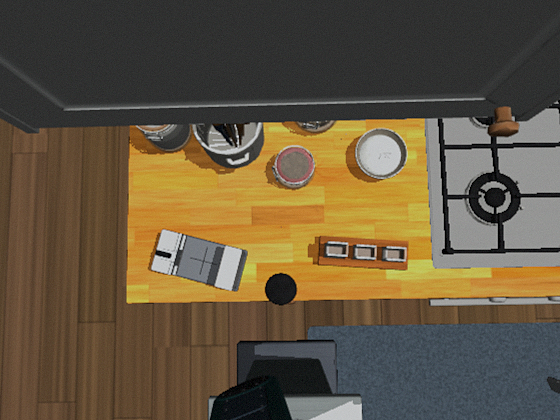

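View pics/side0.png

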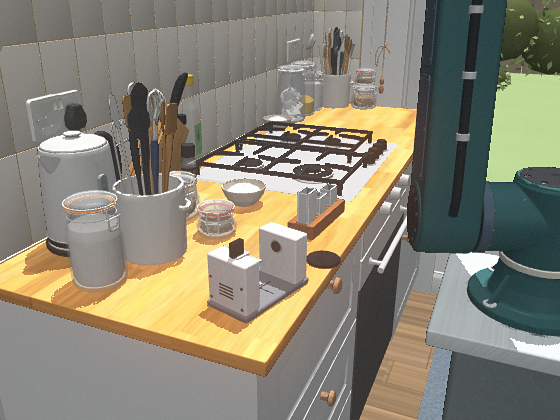

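Top view: tester centred near (198,260), with the lamp and black tab on the left near (163,254). The stand is near (363,253) with cells at (336,250), (365,253) and (395,255). Next I'll zoom in.

```bash
python3 - <<'E'
import cv2, numpy as np
t=cv2.imread("pics/top0.png"); s=cv2.imread("pics/side0.png")
def c(im,x,y): return cv2.resize(im[y:y+75,x:x+100],(400,300),interpolation=cv2.INTER_CUBIC)
a=np.vstack([np.hstack([c(t,148,223),c(t,315,215)]),np.hstack([c(s,205,230),c(s,270,165)])])
cv2.imwrite("pics/zoom.png",a)
E
```

```text
(no output)
```

View pics/zoom.png

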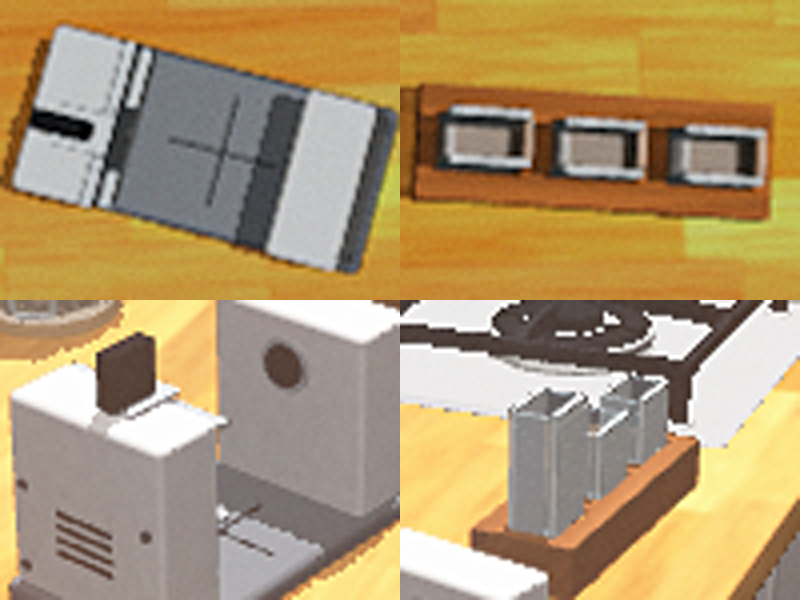

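Zoom: the nearest cell (+y, top view (336,250)) clearly stands taller than the other two. The deck cross is at about (203.5,261) and the black tab at about (163,254). I'll measure these with masks.

```bash
cat > h.py <<'E'
import cv2, numpy as np
from bench import viewer
np.set_printoptions(precision=4,suppress=True)
def cast(n,p,z):
    c=viewer.calibration(n);R=np.array(c["R"]);t=np.array(c["t"])
    C=-R.T@t; d=R.T@np.array([(p[0]-c["cx"])/c["fx"],(p[1]-c["cy"])/c["fy"],1]); return C+d*(z-C[2])/d[2]
def proj(n,X):
    c=viewer.calibration(n);q=np.array(c["R"])@np.array(X)+np.array(c["t"]);return np.array([c["fx"]*q[0]/q[2]+c["cx"],c["fy"]*q[1]/q[2]+c["cy"]])
def blobs(m,roi,amin=30):
    x,y,w,h=roi; k=np.zeros_like(m);k[y:y+h,x:x+w]=m[y:y+h,x:x+w]
    return [c for c in cv2.findContours(k,cv2.RETR_EXTERNAL,cv2.CHAIN_APPROX_NONE)[0] if cv2.contourArea(c)>=amin]
def rect(c,n,z):
    q=np.array([cast(n,p,z) for p in cv2.boxPoints(cv2.minAreaRect(c))])[:,:2]
    e=q[1]-q[0],q[2]-q[1]; L=max(e,key=np.linalg.norm); a=np.degrees(np.arctan2(L[1],L[0]))%180
    return q.mean(0),sorted(np.linalg.norm(v) for v in e),a
E
python3 - <<'E'
from h import *
t=cv2.imread("pics/top0.png"); hsv=cv2.cvtColor(t,cv2.COLOR_BGR2HSV)
w=((hsv[...,1]<50)&(hsv[...,2]>165)).astype(np.uint8)*255
for c in blobs(w,(145,220,110,75)): print("tester white",cv2.minAreaRect(c)[0],rect(c,"top",.1))
for z in(.098,.068):
  w2=((hsv[...,1]<70)&(hsv[...,2]>110)).astype(np.uint8)*255
  for c in blobs(w2,(318,232,90,40),20): print("cell",z,cv2.minAreaRect(c)[0],rect(c,"top",z))
b=(hsv[...,2]<45).astype(np.uint8)*255
for c in blobs(b,(150,240,25,25),10): print("tab",cv2.minAreaRect(c),rect(c,"top",.127))
st=((hsv[...,0]<13)&(hsv[...,1]>120)&(hsv[...,2]<190)).astype(np.uint8)*255
for c in blobs(st,(300,220,120,60),200): print("stand",rect(c,"top",.03))
print("cross",cast("top",(203.5,261),.012))
for p in((442,103),(533,108),(530,172),(441,166),(556,117),(647,121),(645,180),(555,174),(671,125),(767,127),(765,186),(668,184)): 
  q=(315+(p[0]-400+.5)/4-.5,215+(p[1]+.5)/4-.5); print(p,cast("top",q,.098)[:2],cast("top",q,.068)[:2])
E
```

```text
tester white (228.0453643798828, 267.8277282714844) (array([0.4151, 0.1061]), [np.float64(0.03419134620409831), np.float64(0.08162401969926025)], np.float64(164.8640639835666))
tester white (165.98597717285156, 251.60543823242188) (array([0.4491, 0.2286]), [np.float64(0.0399222792708522), np.float64(0.08227366057524933)], np.float64(164.70868346980492))
cell 0.098 (395.2168273925781, 253.24781799316406) (array([ 0.4374, -0.2207]), [np.float64(0.02818274726374047), np.float64(0.040368562059883185)], np.float64(85.06963068902209))
cell 0.098 (365.4093322753906, 251.3606414794922) (array([ 0.4422, -0.1629]), [np.float64(0.02810398944818206), np.float64(0.041305902854191154)], np.float64(85.07009363394529))
cell 0.098 (336.8411865234375, 248.56466674804688) (array([ 0.4487, -0.1074]), [np.float64(0.028723028815801653), np.float64(0.04271827076447421)], np.float64(84.47805800196325))
cell 0.068 (395.2168273925781, 253.24781799316406) (array([ 0.4388, -0.2267]), [np.float64(0.02900268686628341), np.float64(0.04154303176011696)], np.float64(85.0696306890221))
cell 0.068 (365.4093322753906, 
[... 450 characters left out ...]
2281]), [np.float64(0.007853966947428303), np.float64(0.02874016071493575)], np.float64(75.08782111051916))
cross [0.4324 0.1687 0.012 ]
(442, 103) [ 0.4652 -0.085 ] [ 0.4673 -0.0871]
(533, 108) [ 0.4618 -0.1295] [ 0.4639 -0.1328]
(530, 172) [ 0.4306 -0.1269] [ 0.4318 -0.1302]
(441, 166) [ 0.4343 -0.0836] [ 0.4356 -0.0857]
(556, 117) [ 0.4572 -0.1405] [ 0.4591 -0.1442]
(647, 121) [ 0.4544 -0.1848] [ 0.4563 -0.1898]
(645, 180) [ 0.4257 -0.1826] [ 0.4267 -0.1876]
(555, 174) [ 0.4294 -0.139 ] [ 0.4305 -0.1427]
(671, 125) [ 0.4522 -0.1964] [ 0.454  -0.2017]
(767, 127) [ 0.4504 -0.2429] [ 0.4521 -0.2496]
(765, 186) [ 0.4217 -0.2406] [ 0.4226 -0.2472]
(668, 184) [ 0.4235 -0.1937] [ 0.4245 -0.1989]
```

```bash
cat >> h.py <<'E'
from scipy.spatial.transform import Rotation as Ro
from bench import robot
def goto(pos,yaw,tag=""):
    o=robot.get_obs(); R=Ro.from_euler("xyz",o["ee_rot"]); T=Ro.from_euler("xyz",[np.pi,0,np.radians(yaw)])
    print(tag,(R.inv().apply(np.array(pos)-o["tool_pos"])/.2).round(3),np.degrees((R.inv()*T).as_rotvec()).round(2)/30)
E
python3 - <<'E'
from h import *
s=cv2.imread("pics/side0.png"); 
y=np.radians(-15.2); ex=np.array([np.cos(y),np.sin(y),0]); ey=np.array([-np.sin(y),np.cos(y),0]); T=np.array([.4323,.168,0])
P=lambda a,b,z:T+a*ex+b*ey+[0,0,z]
for q in[(P(x,b,.1)) for x in(-.045,.045) for b in(-.086,-.047,.047,.086)]+[P(0,0,.012),np.array([.4432,.2281,.127])]:
    p=proj("side",q); cv2.circle(s,tuple((p*8).round().astype(int)),8,(0,0,255),1,shift=3)
ys=np.radians(-4.9); sx=np.array([np.cos(ys),np.sin(ys),0]); sy=np.array([-np.sin(ys),np.cos(ys),0])
for c,z in(([.4487,-.1074],.098),([.4437,-.1673],.068),([.4388,-.2267],.068)):
  for a in(-.014,.014):
    for b in(-.021,.021):
      p=proj("side",np.array(c+[z])+a*sx+b*sy); cv2.circle(s,tuple((p*8).round().astype(int)),6,(0,0,255),1,shift=3)
c=lambda x,y: cv2.resize(s[y:y+75,x:x+100],(400,300),interpolation=cv2.INTER_CUBIC)
cv2.imwrite("pics/chk.png",np.hstack([c(205,225),c(270,165)]))
goto([.34,-.13,.22],50,"mid"); goto([.443,.228,.16],74.8,"tab")
E
```

```text
mid [ 1.26  -1.434 -0.075] [-0.0037 -0.0013 -0.8247]
tab [ 2.489 -2.833  0.228] [-0.0033 -0.002  -1.6513]
```

View pics/chk.png

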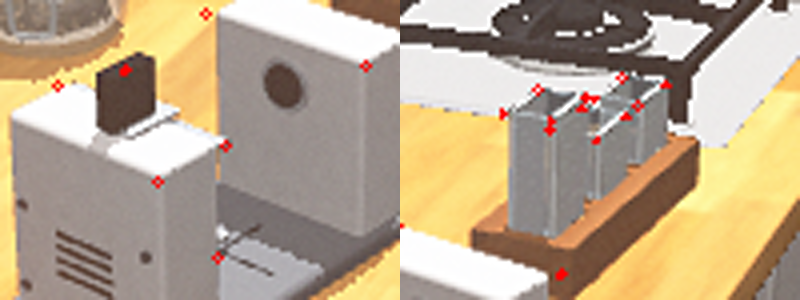

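The projected cell rims land on the cells in the side view, so the tall one is at y = -0.107. The deck cross agrees as well. Moving to above the tab.

```bash
python3 -m handwheel '[[0.83,-0.94,0,0,0,0],[0.83,-0.94,0,0,0,0],[0.83,-0.94,0,0,0,0],[0.83,-0.94,0,0,0,0],[0.83,-0.94,0,0,0,0],[0.83,-0.94,0,0,0,0],[0.83,-0.94,0,0,0,0]]' -1
python3 -m handwheel '[[0.83,-0.94,0,0,0,0],[0.83,-0.94,0,0,0,0],[0.83,-0.94,0,0,0,0],[0.83,-0.94,0,0,0,0],[0.83,-0.94,0,0,0,0],[0.83,-0.94,0,0,0,0],[0.83,-0.94,0,0,0,0]]'
python3 -m handwheel '[[0.83,-0.94,0,0,0,-0.83],[0.83,-0.94,0,0,0,-0.83],[0.83,-0.94,0,0,0,-0.83],[0.83,-0.94,0,0,0,-0.83],[0.83,-0.94,0,0,0,-0.83],[0.83,-0.94,0,0,0,-0.83],[0.83,-0.94,0,0,0,-0.83]]'
python3 -c "
from h import *
goto([.443,.228,.107],74.8)"
```

```text
time: 0.68
tool_pos: [0.3059, -0.2508, 0.2056]
ee_rot: [-3.14, -0.003, 0.448]
wrist_force: [0.5, 0.2, -1.0]
width: 0.0941
finger_force: 0.0
time: 1.27
tool_pos: [0.3753, -0.0093, 0.2052]
ee_rot: [-3.139, -0.002, 0.453]
wrist_force: [-1.3, -0.4, -0.1]
width: 0.0939
finger_force: 0.0
time: 1.85
tool_pos: [0.4454, 0.2299, 0.2034]
ee_rot: [-3.139, 0.0, 0.881]
wrist_force: [0.1, -0.8, -0.6]
width: 0.0937
finger_force: 0.0
 [-0.015 -0.002  0.482] [-0.0057 -0.0007 -0.81  ]
```

```bash
python3 -m handwheel '[[0,0,0.1,0,0,-0.24],[0,0,0.2,0,0,-0.48],[0,0,0.3,0,0,-0.72],[0,0,0.36,0,0,-0.82],[-0.015,0,0.36,0,0,-0.82],[-0.015,0,0.36,0,0,-0.82]]'
python3 - <<'E'
from h import *
goto([.443,.228,.107],74.8)
a=viewer.snapshot("side")[...,::-1];b=viewer.snapshot("top")[...,::-1]
c=lambda s,x,y: cv2.resize(s[y:y+75,x:x+100],(400,300),interpolation=cv2.INTER_CUBIC)
cv2.imwrite("pics/pre.png",np.hstack([c(a,190,200),c(b,120,210)]))
E
```

```text
time: 2.35
tool_pos: [0.4421, 0.2211, 0.1326]
ee_rot: [-3.14, 0.002, 1.302]
wrist_force: [-0.4, 0.3, 0.8]
width: 0.0939
finger_force: 0.0
 [ 0.035 -0.004  0.128] [-0.0033  0.004  -0.007 ]
```

View pics/pre.png

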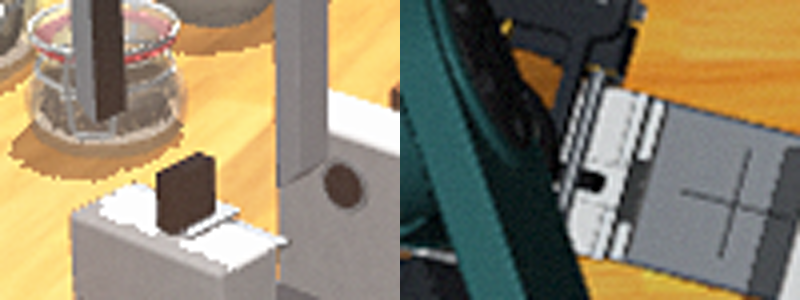

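The open fingers straddle the black tab (left panel (187,195)), with both clear of the housing. Lowering and closing on it.

```bash
python3 -m handwheel '[[0.035,0,0.05,0,0,0],[0.035,0,0.1,0,0,0],[0.035,0,0.125,0,0,0],[0.035,0,0.125,0,0,0],[0.035,0,0.125,0,0,0]]'
python3 -m handwheel '[[0,0,0,0,0,0],[0,0,0,0,0,0],[0,0,0,0,0,0],[0,0,0,0,0,0],[0,0,0,0,0,0],[0,0,0,0,0,0],[0,0,0,0,0,0],[0,0,0,0,0,0],[0,0,0,0,0,0],[0,0,0,0,0,0]]' 1
```

```text
time: 2.87
tool_pos: [0.4438, 0.2295, 0.1076]
ee_rot: [-3.14, 0.001, 1.305]
wrist_force: [0.2, 0.5, -0.1]
width: 0.0937
finger_force: 0.0
time: 3.7
tool_pos: [0.4443, 0.2296, 0.1084]
ee_rot: [-3.142, 0.0, 1.305]
wrist_force: [0.2, 0.3, 0.1]
width: 0.0304
finger_force: 0.0
```

```bash
python3 -m handwheel '[[0,0,0,0,0,0],[0,0,0,0,0,0],[0,0,0,0,0,0],[0,0,0,0,0,0],[0,0,0,0,0,0]]' 1
python3 -m handwheel '[[0,-0.02,0,0,0,0],[0,-0.04,0,0,0,0],[0,-0.06,0,0,0,0],[0,-0.08,0,0,0,0],[0,-0.1,0,0,0,0],[0,-0.12,0,0,0,0],[0,-0.13,0,0,0,0],[0,-0.13,0,0,0,0]]'
```

```text
time: 4.12
tool_pos: [0.4445, 0.2295, 0.1084]
ee_rot: [3.141, 0.0, 1.304]
wrist_force: [1.4, 0.4, -0.5]
width: 0.0096
finger_force: 30.0
time: 4.78
tool_pos: [0.4217, 0.2358, 0.1085]
ee_rot: [3.135, -0.0, 1.304]
wrist_force: [9.4, -0.4, -5.9]
width: 0.0094
finger_force: 30.0
```

```bash
python3 -m handwheel '[[0,-0.01,0,0,0,0],[0,-0.02,0,0,0,0],[0,-0.02,0,0,0,0],[0,-0.02,0,0,0,0]]'
python3 - <<'E'
from h import *
a=viewer.snapshot("side")[...,::-1];b=viewer.snapshot("top")[...,::-1]
c=lambda s,x,y: cv2.resize(s[y:y+75,x:x+100],(400,300),interpolation=cv2.INTER_CUBIC)
cv2.imwrite("pics/open.png",np.hstack([c(a,190,200),c(b,120,210)]))
E
```

```text
time: 5.12
tool_pos: [0.4215, 0.2358, 0.1086]
ee_rot: [3.127, -0.001, 1.303]
wrist_force: [19.1, -3.5, -9.2]
width: 0.0098
finger_force: 30.1
```

View pics/open.png

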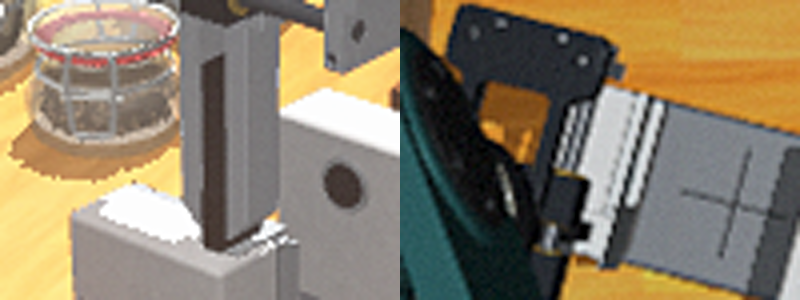

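The shutter plate now sticks out past the -x end of the housing and the tab is at that end (left panel (225,235)). The force rises with no further motion, so it is on its stop. Releasing and lifting.

```bash
python3 -m handwheel '[[0,0.02,0,0,0,0],[0,0.02,0,0,0,0],[0,0.02,0,0,0,0],[0,0.02,0,0,0,0],[0,0.02,0,0,0,0],[0,0.02,0,0,0,0]]' -1
python3 -m handwheel '[[0,0,-0.1,0,0,0],[0,0,-0.25,0,0,0],[0,0,-0.45,0,0,0],[0,0,-0.45,0,0,0],[0,0,-0.45,0,0,0]]' -1
python3 -c "
from h import *
goto([.4487,-.1074,.2],85)"
```

```text
time: 5.72
tool_pos: [0.4188, 0.2366, 0.1085]
ee_rot: [-3.141, 0.0, 1.305]
wrist_force: [-0.0, -0.3, 0.3]
width: 0.0464
finger_force: 0.0
time: 6.13
tool_pos: [0.4206, 0.2372, 0.2017]
ee_rot: [3.136, -0.004, 1.305]
wrist_force: [0.5, 0.1, 0.1]
width: 0.0798
finger_force: 0.0
 [-1.626  0.588  0.005] [ 0.0107 -0.007  -0.3407]
```

```bash
python3 -m handwheel '[[-0.81,0.29,0,0,0,0],[-0.81,0.29,0,0,0,0],[-0.81,0.29,0,0,0,0],[-0.81,0.29,0,0,0,0],[-0.81,0.29,0,0,0,0]]'
python3 -m handwheel '[[-0.81,0.29,0,0,0,-0.34],[-0.81,0.29,0,0,0,-0.34],[-0.81,0.29,0,0,0,-0.34],[-0.81,0.29,0,0,0,-0.34],[-0.81,0.29,0,0,0,-0.34],[-0.81,0.29,0,0,0,-0.34]]'
python3 - <<'E'
from h import *
goto([.4487,-.1074,.054],85)
b=viewer.snapshot("top")[...,::-1]
c=lambda s,x,y: cv2.resize(s[y:y+75,x:x+100],(400,300),interpolation=cv2.INTER_CUBIC)
cv2.imwrite("pics/chk2.png",np.hstack([c(b,148,223),c(b,305,205)]))
t=b.copy(); hsv=cv2.cvtColor(t,cv2.COLOR_BGR2HSV)
w=((hsv[...,1]<50)&(hsv[...,2]>165)).astype(np.uint8)*255
for k in blobs(w,(145,220,110,75)): print("tester white",rect(k,"top",.1))
k=max(blobs((hsv[...,2]<45).astype(np.uint8)*255,(150,240,25,35),10),key=cv2.contourArea); print("tab",rect(k,"top",.127))
E
```

```text
time: 6.55
tool_pos: [0.4319, 0.0595, 0.1967]
ee_rot: [-3.14, 0.004, 1.298]
wrist_force: [0.0, 0.0, -0.2]
width: 0.0942
finger_force: 0.0
time: 7.05
tool_pos: [0.4453, -0.1089, 0.1966]
ee_rot: [-3.138, -0.0, 1.478]
wrist_force: [-0.3, 0.4, 0.0]
width: 0.0939
finger_force: 0.0
 [0.009 0.019 0.713] [-0.0063 -0.0007 -0.0107]
tester white (array([0.4136, 0.1045]), [np.float64(0.0325200820739769), np.float64(0.07938806707635666)], np.float64(162.1992760571332))
tester white (array([0.4562, 0.1989]), [np.float64(0.00513446676157116), np.float64(0.05086691661517464)], np.float64(164.61784638179267))
tester white (array([0.4494, 0.2285]), [np.float64(0.040759060073582834), np.float64(0.08282663425586186)], np.float64(164.46966718554032))
tab (array([0.4204, 0.2349]), [np.float64(0.008270991770614605), np.float64(0.02819541610232272)], np.float64(75.16277314413719))
```

View pics/chk2.png

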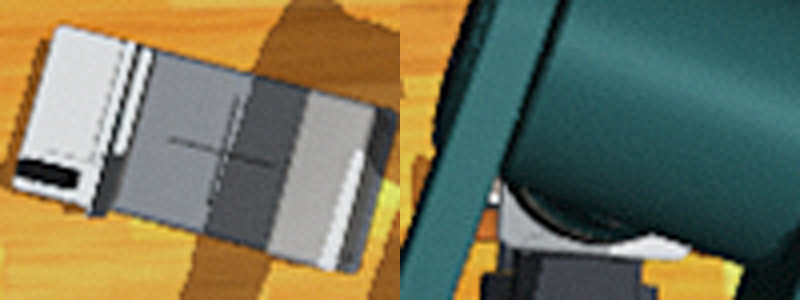

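The tab has travelled 23.8 mm to about x_t = -0.030 m relative to the lamp housing's centre (left panel (48,175)), which matches fully open. The deck cross is unchanged. Lowering onto the tall cell.

```bash
python3 -m handwheel '[[0.009,0.019,0.15,0,0,0],[0.009,0.019,0.3,0,0,0],[0.009,0.019,0.45,0,0,0],[0.009,0.019,0.55,0,0,0],[0.009,0.019,0.65,0,0,0],[0.009,0.019,0.7,0,0,0],[0.009,0.019,0.7,0,0,0],[0.009,0.019,0.7,0,0,0]]'
python3 -c "
from h import *
goto([.4487,-.1074,.054],85)"
```

```text
time: 7.77
tool_pos: [0.4498, -0.104, 0.0584]
ee_rot: [-3.141, -0.001, 1.484]
wrist_force: [2.0, -0.4, -0.4]
width: 0.0939
finger_force: 0.0
 [-0.017 -0.004  0.022] [-0.0013 -0.001   0.0017]
```

```bash
python3 -m handwheel '[[-0.015,-0.005,0.015,0,0,0],[-0.015,-0.005,0.015,0,0,0],[-0.015,-0.005,0.015,0,0,0],[-0.015,-0.005,0.015,0,0,0],[-0.015,-0.005,0.015,0,0,0],[-0.015,-0.005,0.015,0,0,0],[-0.015,-0.005,0.015,0,0,0],[-0.015,-0.005,0.015,0,0,0],[-0.015,-0.005,0.015,0,0,0],[-0.015,-0.005,0.015,0,0,0]]' 1
python3 -m handwheel '[[0,0,0,0,0,0],[0,0,0,0,0,0],[0,0,0,0,0,0],[0,0,0,0,0,0],[0,0,0,0,0,0]]'
```

```text
time: 8.6
tool_pos: [0.4487, -0.1081, 0.0555]
ee_rot: [3.142, 0.0, 1.483]
wrist_force: [-0.2, -0.4, 0.7]
width: 0.0306
finger_force: 0.0
time: 9.02
tool_pos: [0.4487, -0.1081, 0.0554]
ee_rot: [3.142, 0.0, 1.483]
wrist_force: [0.0, -0.3, -1.0]
width: 0.0278
finger_force: 30.0
```

```bash
python3 -m handwheel '[[0,0,-0.04,0,0,0],[0,0,-0.1,0,0,0],[0,0,-0.2,0,0,0],[0,0,-0.3,0,0,0],[0,0,-0.4,0,0,0],[0,0,-0.5,0,0,0],[0,0,-0.6,0,0,0],[0,0,-0.7,0,0,0],[0,0,-0.75,0,0,0],[0,0,-0.75,0,0,0]]' 1
python3 -c "
from h import *
goto([.4323,.168,.205],74.8)"
```

```text
time: 9.85
tool_pos: [0.4499, -0.1086, 0.2088]
ee_rot: [3.136, 0.002, 1.483]
wrist_force: [0.7, -0.3, -0.2]
width: 0.028
finger_force: 30.0
 [ 1.37  -0.209  0.016] [0.0107 0.0023 0.3383]
```

```bash
python3 -m handwheel '[[0.05,-0.01,0,0,0,0],[0.15,-0.02,0,0,0,0],[0.25,-0.04,0,0,0,0.05],[0.35,-0.05,0,0,0,0.1],[0.45,-0.07,0,0,0,0.15],[0.55,-0.08,0,0,0,0.2],[0.65,-0.1,0,0,0,0.25],[0.7,-0.11,0,0,0,0.3],[0.74,-0.115,0,0,0,0.34],[0.74,-0.115,0,0,0,0.34]]' 1
python3 -c "
from h import *
goto([.4323,.168,.205],74.8)"
```

```text
time: 10.68
tool_pos: [0.4372, 0.0433, 0.2034]
ee_rot: [-3.137, 0.0, 1.307]
wrist_force: [-0.1, -0.2, -0.1]
width: 0.0278
finger_force: 30.0
 [ 0.595 -0.186 -0.007] [-0.008   0.0003  0.0033]
```

```bash
python3 -m handwheel '[[0.05,-0.02,0,0,0,0],[0.12,-0.04,0,0,0,0],[0.2,-0.06,0,0,0,0],[0.28,-0.09,0,0,0,0],[0.36,-0.11,0,0,0,0],[0.44,-0.14,0,0,0,0],[0.51,-0.16,0,0,0,0],[0.57,-0.18,0,0,0,0],[0.595,-0.186,0,0,0,0],[0.595,-0.186,0,0,0,0]]' 1
python3 - <<'E'
from h import *
goto([.4323,.168,.0974],74.8)
a=viewer.snapshot("side")[...,::-1];b=viewer.snapshot("top")[...,::-1]
c=lambda s,x,y: cv2.resize(s[y:y+90,x:x+120],(400,300),interpolation=cv2.INTER_CUBIC)
cv2.imwrite("pics/over.png",np.hstack([c(a,200,200),c(b,140,210)]))
E
```

```text
time: 11.52
tool_pos: [0.4336, 0.1667, 0.2047]
ee_rot: [-3.14, 0.001, 1.306]
wrist_force: [-0.7, 0.4, -0.8]
width: 0.028
finger_force: 30.0
 [ 0.005 -0.007  0.537] [-0.0027  0.0013  0.0017]
```

View pics/over.png

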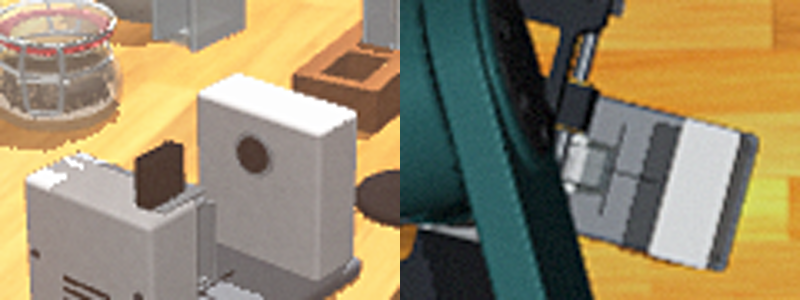

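The tall cell hangs upright over the gap (left panel foot near (215,45)), the empty pocket shows at (360,70), and the sensor eye is at crop (254,153). I'll use the eye to cross-check the beam.

```bash
python3 - <<'E'
from h import *
y=np.radians(-15.2); ex=np.array([np.cos(y),np.sin(y),0]); ey=np.array([-np.sin(y),np.cos(y),0])
e=cast("side",(200+254*.3-.35,200+153*.3-.35),.075); d=e-[.4323,.168,.075]; print("eye in tester frame",d@ex,d@ey)
E
python3 -m handwheel '[[0.005,-0.007,0.04,0,0,0],[0.005,-0.007,0.1,0,0,0],[0.005,-0.007,0.17,0,0,0],[0.005,-0.007,0.24,0,0,0],[0.005,-0.007,0.31,0,0,0],[0.005,-0.007,0.38,0,0,0],[0.005,-0.007,0.44,0,0,0],[0.005,-0.007,0.49,0,0,0],[0.005,-0.007,0.52,0,0,0],[0.005,-0.007,0.535,0,0,0]]' 1
python3 -m handwheel '[[0,0,0,0,0,0],[0,0,0,0,0,0],[0,0,0,0,0,0]]' 1
python3 - <<'E'
from h import *
goto([.4323,.168,.0974],74.8)
a=viewer.snapshot("side")[...,::-1];b=viewer.snapshot("top")[...,::-1]
c=lambda s,x,y: cv2.resize(s[y:y+90,x:x+120],(400,300),interpolation=cv2.INTER_CUBIC)
cv2.imwrite("pics/in.png",np.hstack([c(a,200,190),c(b,140,210)]))
E
```

```text
eye in tester frame 0.0029076141013447635 -0.052037674267399775
time: 12.45
tool_pos: [0.4325, 0.1669, 0.0971]
ee_rot: [-3.14, 0.001, 1.304]
wrist_force: [0.0, 0.9, 0.6]
width: 0.028
finger_force: 30.0
time: 12.7
tool_pos: [0.4337, 0.1674, 0.0993]
ee_rot: [3.14, -0.001, 1.305]
wrist_force: [-0.3, -0.0, -0.8]
width: 0.0275
finger_force: 30.0
 [ 0.001 -0.008  0.01 ] [ 0.003  -0.0017 -0.0013]
```

View pics/in.png

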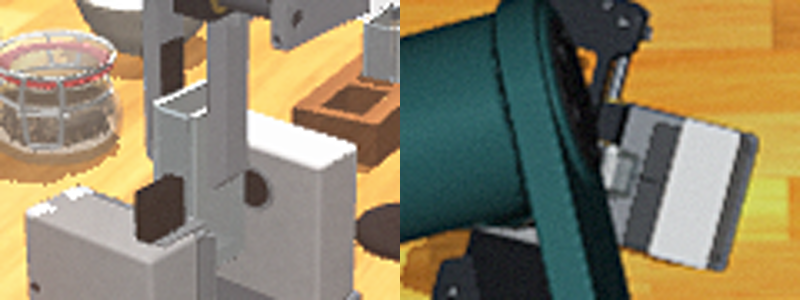

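The cell hangs upright between lamp and sensor, its faces square to the tester and clear of both housings. The shutter tab is still at the open end (left panel (160,208)). Letting it settle, then handing in.

```bash
python3 -m handwheel '[[0,0,0,0,0,0],[0,0,0,0,0,0],[0,0,0,0,0,0],[0,0,0,0,0,0],[0,0,0,0,0,0],[0,0,0,0,0,0],[0,0,0,0,0,0],[0,0,0,0,0,0]]' 1
python3 -c "
from h import *
o=robot.get_obs();print(o['tool_pos'],np.abs(o['qvel']).max(),o['wrist_force'])
print(robot.close_job())"
```

```text
time: 13.47
tool_pos: [0.4331, 0.1672, 0.0984]
ee_rot: [3.142, 0.0, 1.305]
wrist_force: [0.4, -0.1, -0.2]
width: 0.0278
finger_force: 30.0
[0.4331 0.1672 0.0984] 0.001547603835899125 [ 0.3621 -0.134  -0.174 ]
the job is handed in; nothing more can be done
None
```

I slid the shutter to its stop, lifted the tall cell out by its frosted faces and handed in at about 13.5 s with it held upright and still in the beam, about 1 mm from the measured beam centre; the hand-in returned no verdict.

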